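Change the sprocket on a single-speed hub

TASK

The single-speed rear hub standing in the clamp is to get the larger of the two spare sprockets; its lockring is already off. First lift the thin and the wide spacer off it and lay both on the grey parts mat, then put the sprocket that sat below them into the round steel dish. Now fit the larger spare sprocket with its boss up, put the spacers back on top of it in the order they had, the wide one below the thin one, all pushed fully down, and leave the smaller spare where it lies.

Things in the scene. Friction and masses are not known exactly. Their poses are not given: they have to be found in the camera images.
- hub_clamp: the hub, upright in its axle clamp (fixed, 165 mm tall): base 90 x 84 mm, blue body, two aluminium jaws, black hub shell with two flanges (up to 58 mm across), the bright freehub body on top. Origin: centre of the base's underside, on the hub's axis, z up. It carries at the start, from below: sprocket_fitted (underside at z = 112 mm), spacer_wide (126), spacer_thin (144 to 156).
- freehub_seat (a point): the freehub body on the hub's axis, at the 44 mm wide shoulder where the lowest ring rests (112 mm above the table). From here a round post of 33 mm (34.6 over its fine splines) rises 46 mm, its last 5 mm tapering to 26 mm; a dark axle end, 18 mm across, stands 7 mm above that. Rings go over it with 1.5 mm of play all round.
- spacer_thin: the upper spacer on the hub: a plain aluminium ring, 43 mm outer and 36 mm inner diameter, 12 mm high. Origin: centre of the underside.
- spacer_wide: the lower spacer on the hub, below the thin one and above the sprocket: a plain thick aluminium ring, 52 mm outer and 36 mm inner diameter, 18 mm high. Origin: centre of the underside.
- sprocket_fitted: the sprocket at the bottom of the stack on the hub, 16 teeth, 70 mm across; steel, 36 mm bore, 14 mm high: a toothed plate 4 mm thick at the bottom and on it a round plain boss of 46 mm outer diameter, 10 mm high, to grip it by. Origin: centre of the underside, z up along the bore.
- sprocket_large: the larger spare sprocket, 18 teeth, 78 mm across, lying boss up on the table; steel, 36 mm bore, 14 mm high: a toothed plate 4 mm thick at the bottom and on it a round plain boss of 46 mm outer diameter, 10 mm high, to grip it by. Origin: centre of the underside, z up along the bore.
- sprocket_small: the smaller spare sprocket, 13 teeth, 58 mm across, lying boss up on the table, not to be moved; steel, 36 mm bore, 14 mm high: a toothed plate 4 mm thick at the bottom and on it a round plain boss of 46 mm outer diameter, 10 mm high, to grip it by. Origin: centre of the underside, z up along the bore.
- parts_mat: grey parts mat (fixed), 110 mm along its x, 140 mm along its y, 4 mm thick, empty at the start. Origin: centre of the underside.
- parts_dish: empty round steel parts dish (fixed), 142 mm across its rim, 28 mm high, on a black rubber foot; inside it is flat and 108 mm across at the bottom, 6 mm above the table, the side leaning out to 131 mm. Origin: centre of the underside.

How it is judged:
On the way, in this order (a step that is already met when the one before it is completed fails the run):
1. both spacers lie on the mat, let go (x of spacer_thin in the frame of parts_mat between -0.055 and 0.055 m and y of spacer_thin in the frame of parts_mat between -0.07 and 0.07 m and z of each of spacer_thin, spacer_wide in the frame of parts_mat below 0.01 m and contact force between each of spacer_thin, spacer_wide and the fingers below 0.3 N and x of spacer_wide in the frame of parts_mat between -0.055 and 0.055 m and y of spacer_wide in the frame of parts_mat between -0.07 and 0.07 m), for 0.2 s.
2. the old sprocket lies in the dish, let go, the spacers still on the mat (all of step 1 and horizontal distance between sprocket_fitted and parts_dish below 0.04 m and z of sprocket_fitted in the frame of parts_dish below 0.02 m and contact force between sprocket_fitted and the fingers below 0.3 N), for 0.2 s.
3. the larger spare sits fully down on the hub, boss up, the spacers still on the mat (all of step 1 and horizontal distance between sprocket_large and hub_clamp below 0.004 m and z of sprocket_large in the frame of hub_clamp between 0.109 and 0.115 m and angle between sprocket_large's own z axis and vertical below 0.08 rad), for 0.2 s.
At the end, for the whole second after the job is handed in: On the hub, from below, the larger spare sprocket boss up, the wide spacer and the thin spacer, each fully down (height within 3 mm, level within 0.08 rad, centred within 4 mm); the old sprocket in the dish; the smaller spare within 20 mm of where it lay; all let go and at rest (horizontal distance between each of sprocket_large, spacer_wide, spacer_thin and hub_clamp below 0.004 m and z of sprocket_large in the frame of hub_clamp between 0.109 and 0.115 m and angle between each of sprocket_large, spacer_wide, spacer_thin's own z axis and vertical below 0.08 rad and z of spacer_wide in the frame of hub_clamp between 0.123 and 0.129 m and z of spacer_thin in the frame of hub_clamp between 0.141 and 0.147 m and horizontal distance between sprocket_fitted and parts_dish below 0.04 m and z of sprocket_fitted in the frame of parts_dish below 0.02 m and contact force between sprocket_fitted and the fingers below 0.3 N and distance of sprocket_small from where it was at the start of the episode below 0.02 m and linear speed of each of spacer_thin, spacer_wide, sprocket_fitted, sprocket_large, sprocket_small below 0.02 m/s); the robot touches nothing.
It fails at once if the smaller spare sprocket is moved by more than 20 mm (distance of sprocket_small from where it was at the start of the episode above 0.02 m).
It also fails if it takes over 112 s, if anything falls off the work surface, if the arm or the gripper's body presses on something with over 40 N, if the wrist force passes 120 N, or if a joint passes its speed limit or range.

ROBOT

A 6-joint arm with a two-finger parallel gripper is mounted at the origin on a cart in front of the work surface, level with it; the furniture and walls round the work are solid. World frame = base frame: x ahead of the robot, y to its left, z up, the work surface at z = 0. Lengths are in m, angles in rad, forces in N, time in s.
With the tool pointing down it reaches from about 0.15 to 0.775 m from the base axis. Payload 6.1 kg.
Tool frame: the origin (TCP) lies at the centre of the arm's flange, where the gripper is bolted on; the fingertips stand 173 mm ahead of it and the grasp point (between the pads) lies 155 mm ahead of it; z points along the fingers, y is the line along which they close (so a half turn about z gives the same grasp; the last joint's range is limited). The gripper opens to 85 mm and grips with 20 to 120 N. Pads are 22 mm wide; open, the fingers measure 114 mm over their backs; the gripper's body (76 mm by 85 mm) begins 54 mm behind the grasp point. The pads swing forward as they close: fully open they stand 13 mm farther back than shut.
Start: joints at [1.102, 0.126, -0.04, 1.405, 0, 1.571], TCP at [0.237, 0.468, 0.405] pointing down, gripper open.
Joint ranges: [-2.72, 2.72], [-0.95, 1.95], [-1.27, 1.35], [-1.78, 2.02], [-1.46, 1.47], [-3.14, 3.14]. Speed limits (rad/s): [2.39, 2.39, 3.01, 3.14, 3.14, 3.14].

INTERFACE

Orientations are given as a unit quaternion [w, x, y, z].
In Python, from rig import r gives the robot as it stands. The module is installed in compiled form; this text tells all that it offers.
- The arm moves only by the shell command python3 -m pendant 'ROWS' [FORCE]. ROWS is text: rows parted by semicolons, each of 7 numbers parted by spaces: the turn, a rotation vector about the tool's x, y, z in degrees, then the shift along the tool's x, y, z in m, then the closure, from -1 (fully open) to 1 (shut). A call has 1 to 20 rows; each row shifts and turns the commanded pose from where the row before left it, along the tool's axes as they then stand; what a row does not reach is not made up. A row lasts 1/10 s, in which the tool goes at most 50 mm and 8.59 degrees, less where a joint would pass 70% of its speed; a pose out of reach is approached as far as the arm can. A call with a gripper value outside its range is refused whole. The fingers move at their own pace and stop on an object; FORCE is the grip in N (left out, the last holds). Time passes only in rows, so rows that do not move let the fingers close. It gives the time, the measured TCP pose, the force, the opening and the grip force at its end, in the units of the state.
- r.observe(): the state, without advancing time (a new reading comes with each control period).
- r.capture(name): name is "scene" or "top" or "wrist"; returns a dict with "frame" (400x640x3 uint8, red, green, blue), "camera_matrix" (3x3 intrinsics, pixels), "xyz" and "attitude" of the camera in the world; the wrist camera has in their place "T_tool_cam" (4x4, takes a point from camera to tool coordinates, whose origin is the TCP and whose axes are the flange's). Camera axes: x right, y down, z forward; pixel columns grow to the right and rows downward; lengths in m; the calibration is good to about 2 mm. A picture is of the moment at which its call begins: read the wrist's pose just before it. There is no depth.
- r.close_job(): hands the job in; it is judged then, once.
The state is a dict: "time_s": time; "qpos": joint angles; "qvel": joint speeds; "effort": joint torques, N m; "tool_pos": TCP position; "tcp_rot": TCP orientation; "wrist_force": force on the tool from outside, world axes, zero at the start; "torque": the same for the moment, N m; "gripper_width": opening from 0.0 (shut) to 1.0 (fully open); "grip_force": force on a finger pad.
Only numpy, scipy, OpenCV 4.12 (cv2) and the standard library are available. Lean on these libraries where they do the work, as an engineer would, in place of code of your own. Each camera call takes 0.05 s, during which the arm holds its last target. There are 200 camera calls.

## Working session

There is one attempt and no reset: what is moved stays moved. The work goes in short steps, Python scripts to look and compute and a shell command to move; the robot and the scene stay as the last step left them, time stands still between calls to the robot, and variables do not carry over. Pictures are saved under pics/ and viewed, at most 14 in all, crops included, and the job is handed in when it is done.

```bash
mkdir -p pics; ls; python3 - <<'E'
from rig import r
import cv2,numpy as np
print(r.observe())
for n in ("scene","top"):
    c=r.capture(n); cv2.imwrite(f"pics/{n}0.png",c["frame"][:,:,::-1])
    print(n,c["camera_matrix"],c["xyz"],c["attitude"])
c=r.capture("wrist");print(c["T_tool_cam"],c["camera_matrix"]);cv2.imwrite("pics/wrist0.png",c["frame"][:,:,::-1])
E
```

```text
pics
{'time_s': 0.0, 'qpos': array([ 1.10202104e+00,  1.26395283e-01, -4.05990283e-02,  1.40540239e+00,
        2.29326086e-05,  1.57080147e+00]), 'qvel': array([ 0.00017641, -0.00062196, -0.00104184,  0.0006731 , -0.00098694,
       -0.00170839]), 'effort': array([-6.01835272e-04, -4.35916328e+01,  3.52921879e+01,  1.74788438e-02,
       -3.58578302e-05, -2.19743652e-05]), 'tool_pos': array([0.23713224, 0.46825266, 0.40392434]), 'tcp_rot': array([-1.96992301e-04,  2.32249855e-01,  9.72655830e-01, -7.75645428e-04]), 'wrist_force': array([-0.24936135, -0.18635879,  0.39724617]), 'torque': array([-0.04212363, -0.02231841,  0.06568796]), 'grip_force': 0.0, 'gripper_width': 0.997662022748526}
scene [[489.5505544    0.         324.18384129]
 [  0.         489.5505544  202.91916558]
 [  0.           0.           1.        ]] [ 0.06962062 -0.26850037  0.59231775] [-0.42887615  0.82800866 -0.32626055  0.15498699]
top [[381.70704734   0.         318.86470147]
 [  0.         381.70704734 196.18846519]
 [  0.           0.           1.        ]] [0.37656908 0.26009625 0.96584795] [-0.0497779   0.70569666 -0.70235846  0.07878434]
[[-5.28152286e-04 -9.50716785e-01 -3.10060179e-01  8.03201965e-02]
 [ 9.99999812e-01 -4.05791501e-04 -4.59134724e-04  5.53338537e-04]
 [ 3.10687303e-04 -3.10060364e-01  9.50716821e-01  3.11964285e-02]
 [ 0.00000000e+00  0.00000000e+00  0.00000000e+00  1.00000000e+00]] [[325.54238426   0.         318.19221299]
 [  0.         325.54238426 200.33332227]
 [  0.           0.           1.        ]]
```

View pics/scene0.png

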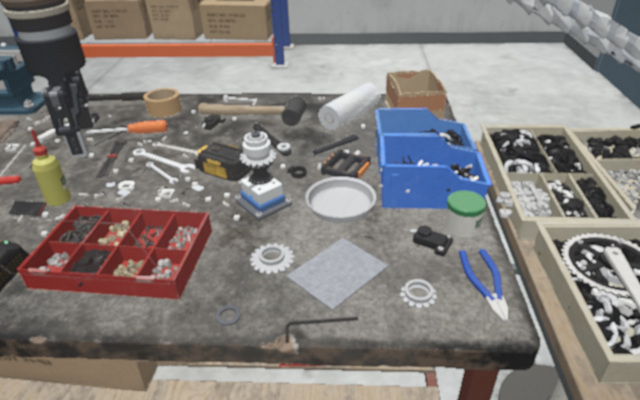

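View pics/top0.png

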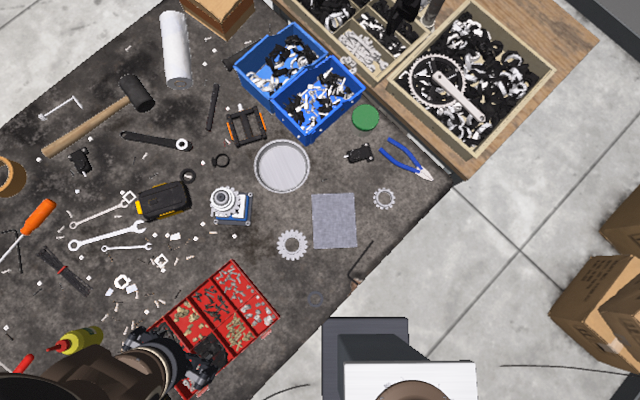

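The scene view shows the hub at (258,150) with stack, the large spare at (271,259), the mat at (338,272), the dish at (341,198) and the small spare at (419,292). In the top view they are at (226,203), (292,245), (333,220), (282,166) and (384,198).

```bash
cat > h.py <<'E'
import numpy as np,cv2
from rig import r
from scipy.spatial.transform import Rotation as R
def rot(q): return R.from_quat([q[1],q[2],q[3],q[0]])
def cam(name):
    s=r.observe(); c=r.capture(name); K=c["camera_matrix"]
    if name=="wrist":
        T=np.eye(4);T[:3,:3]=rot(s["tcp_rot"]).as_matrix();T[:3,3]=s["tool_pos"];T=T@c["T_tool_cam"];A,p=T[:3,:3],T[:3,3]
    else: A,p=rot(c["attitude"]).as_matrix(),np.array(c["xyz"])
    return c["frame"],K,A,p
def ray(C,uv,z):
    _,K,A,p=C; d=A@np.linalg.inv(K)@np.array([uv[0],uv[1],1.]); return p+d*(z-p[2])/d[2]
def proj(C,X):
    _,K,A,p=C; v=K@(A.T@(np.asarray(X)-p)); return v[:2]/v[2]
def save(C,name,box=None,k=1):
    f=C[0][:,:,::-1]
    if box: f=f[box[1]:box[3],box[0]:box[2]]
    cv2.imwrite("pics/"+name,cv2.resize(f,None,fx=k,fy=k,interpolation=cv2.INTER_CUBIC))
def sh():
    s=r.observe(); print(s["time_s"],s["tool_pos"].round(4),rot(s["tcp_rot"]).as_matrix().round(3).tolist(),s["qpos"].round(2),s["gripper_width"])
E
python3 - <<'E'
from h import *
sh()
pts={"hubtop":(None,.165),"large":((271,259),(292,245),.014),"mat":((338,272),(333,220),.004),"dish":((341,198),(282,166),.028),"small":((419,292),(384,198),.014)}
S=cam("scene");T=cam("top")
for n,v in pts.items():
    if v[0] is None: continue
    print(n,ray(S,v[0],v[2]).round(3),ray(T,v[1],v[2]).round(3))
print("hub",ray(S,(257,130),.165),ray(T,(224,196),.165))
save(T,"topc.png",(190,130,420,300),3.4)
E
```

```text
0.15 [0.2371 0.4683 0.4041] [[-0.892, 0.452, -0.001], [0.452, 0.892, -0.001], [0.0, -0.001, -1.0]] [ 1.1   0.13 -0.04  1.41  0.    1.57] 1.0014389969033095
large [0.421 0.275 0.014] [0.429 0.287 0.014]
mat [0.49  0.178 0.004] [0.493 0.185 0.004]
dish [0.623 0.309 0.028] [0.626 0.315 0.028]
small [0.545 0.048 0.014] [0.549 0.054 0.014]
hub [0.53010555 0.44107327 0.165     ] [0.52286747 0.42780538 0.165     ]
```

View pics/topc.png

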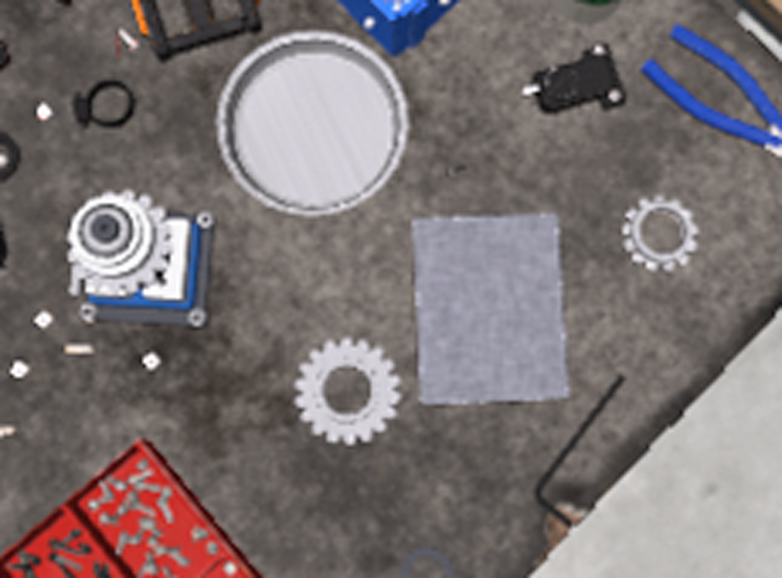

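```bash
python3 -m pendant '0 0 0 -0.034 0.012 -0.003 -1;0 0 0 -0.034 0.012 -0.003 -1;0 0 0 -0.034 0.012 -0.003 -1;0 0 0 -0.034 0.012 -0.003 -1;0 0 0 -0.034 0.012 -0.003 -1;0 0 0 -0.034 0.012 -0.003 -1;0 0 0 -0.034 0.012 -0.003 -1;0 0 0 -0.034 0.012 0 -1;0 0 0 0 0 0 -1;0 0 0 0 0 0 -1' 40; python3 - <<'E'
from h import *
sh(); W=cam("wrist"); save(W,"w1.png")
S=cam("scene")
E
```

```text
time_s: 1.25
tool_pos: [0.5239, 0.4308, 0.4246]
tcp_rot: [-0.001, 0.233, 0.972, -0.001]
wrist_force: [-0.1, -0.3, -0.4]
gripper_width: 1.002
grip_force: 0.0
1.25 [0.5239 0.4308 0.4246] [[-0.891, 0.453, -0.002], [0.453, 0.891, -0.001], [0.001, -0.001, -1.0]] [0.69 0.44 0.42 1.55 0.   1.16] 1.0019401758947084
```

View pics/w1.png

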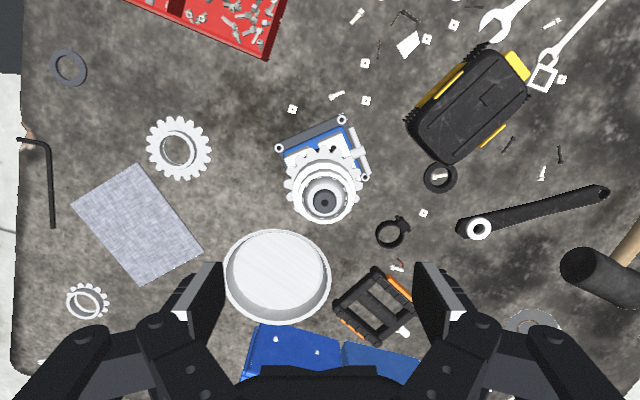

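The wrist view shows the axle end at about (324,202), the large spare at (178,148), the mat at (137,224) and the dish at (277,276).

```bash
cat >> h.py <<'E'
def blob(C,uv,rad,dark=True,thr=None,show=False):
    """fit ellipse to the dark/bright blob nearest uv within a window"""
    g=cv2.cvtColor(C[0],cv2.COLOR_RGB2GRAY); x0,y0=max(int(uv[0]-rad),0),max(int(uv[1]-rad),0)
    w=g[y0:int(uv[1]+rad),x0:int(uv[0]+rad)]; w=cv2.resize(w,None,fx=4,fy=4,interpolation=cv2.INTER_CUBIC)
    if thr is None: thr,_=cv2.threshold(w,0,255,cv2.THRESH_OTSU)
    m=((w<thr) if dark else (w>=thr)).astype(np.uint8)
    cs,_=cv2.findContours(m,cv2.RETR_CCOMP,cv2.CHAIN_APPROX_NONE); out=[]
    for c in cs:
        if len(c)<20 or cv2.contourArea(c)<200: continue
        (cx,cy),ax,_=cv2.fitEllipse(c)
        out.append((x0+(cx+.5)/4-.5,y0+(cy+.5)/4-.5,ax[0]/4,ax[1]/4))
    return thr,sorted(out,key=lambda o:np.hypot(o[0]-uv[0],o[1]-uv[1]))[:5]
E
python3 - <<'E'
from h import *
W=cam("wrist")
for n,uv,rad,dk,z,thr in [("axle",(324,202),10,True,.165,None),("axle70",(324,202),12,True,.165,90),("thin",(324,200),34,False,.156,200),("large",(180,149),30,True,.014,None),("largeout",(180,149),40,False,.004,140),("dish",(277,276),60,False,.028,130),("mat",(137,224),70,False,.004,None)]:
    t,o=blob(W,uv,rad,dk,thr)
    for b in o[:4]: print(n,t,np.round(b,1),ray(W,b[:2],z).round(4))
save(W,"w1c.png",(264,130,384,250),4)
E
```

```text
axle 160.0 [323.8 201.7  22.2  22.3] [0.5205 0.4373 0.165 ]
axle70 90 [324.4 202.9  22.1  23.5] [0.5215 0.4373 0.165 ]
axle70 90 [324.4 203.8   6.8   7.2] [0.5221 0.4369 0.165 ]
thin 200 [324.5 200.   33.3  34.9] [0.5222 0.4372 0.156 ]
thin 200 [324.5 199.   43.4  45.8] [0.5215 0.4376 0.156 ]
thin 200 [324.2 202.1  24.8  25.3] [0.5236 0.4363 0.156 ]
thin 200 [323.7 191.7  63.3  72. ] [0.516  0.4396 0.156 ]
large 180.0 [174.7 150.7  28.2  32.5] [0.431  0.2895 0.014 ]
large 180.0 [171.5 151.7  42.1  48.2] [0.4303 0.2854 0.014 ]
large 180.0 [165.  153.9   2.1  11.2] [0.429  0.2771 0.014 ]
large 180.0 [198.  131.   26.9  31. ] [0.4243 0.3264 0.014 ]
largeout 140 [176.7 149.3  23.7  27.5] [0.4302 0.2878 0.004 ]
largeout 140 [174.9 150.6  26.3  30.9] [0.4304 0.285  0.004 ]
largeout 140 [182.1 155.   60.2  84.3] [0.4388 0.2898 0.004 ]
largeout 140 [172.4 150.9  40.6  46.5] [0.4294 0.2822 0.004 ]
dish 130 [269.7 270.  121.6 138.2] [0.6127 0.3167 0.028 ]
dish 130 [299.3 278.6  51.2  67.1] [0.6408 0.3444 0.028 ]
dish 130 [300.1 327.3   2.5   8.6] [0.7079 0.3101 0.028 ]
dish 130 [233.5 314.1   4.   11.1] [0.6489 0.2407 0.028 ]
mat 161.0 [136.9 225.1  86.7 133.5] [0.4885 0.1858 0.004 ]
mat 161.0 [ 82.9 231.3   4.5   7.6] [0.4638 0.1177 0.004 ]
mat 161.0 [191.7 202.    2.6   8.8] [0.4942 0.2666 0.004 ]
mat 161.0 [ 77.1 243.6   4.5   8.6] [0.4743 0.0994 0.004 ]
```

View pics/w1c.png

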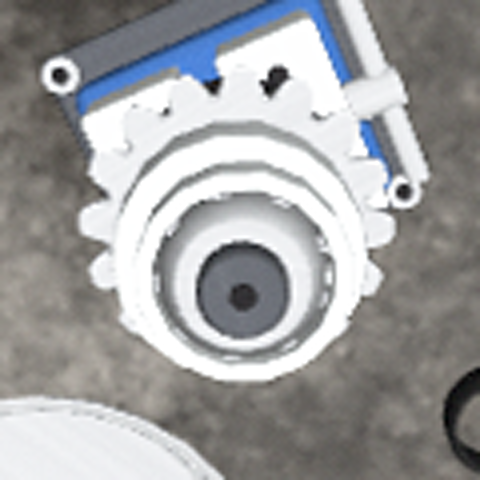

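```bash
python3 -m pendant '0 0 0 0.005 0.0047 0.02 -0.2;0 0 0 0 0 0.026 -0.2;0 0 0 0 0 0.026 -0.2;0 0 0 0 0 0.026 -0.2;0 0 0 0 0 0.0106 -0.2;0 0 0 0 0 0 -0.2;0 0 0 0 0 0 1;0 0 0 0 0 0 1;0 0 0 0 0 0 1;0 0 0 0 0 0 1;0 0 0 0 0 0 1;0 0 0 0 0 0 1' 40; python3 -c "
from h import *
sh()"
```

```text
time_s: 2.6
tool_pos: [0.5211, 0.4377, 0.3184]
tcp_rot: [0.001, 0.232, 0.973, 0.001]
wrist_force: [0.0, -0.0, 5.2]
gripper_width: 0.478
grip_force: 40.9
2.6 [0.5211 0.4377 0.3184] [[-0.892, 0.452, 0.002], [0.452, 0.892, 0.002], [-0.001, 0.002, -1.0]] [0.7  0.43 0.18 1.31 0.   1.17] 0.4780943477693626
```

```bash
python3 -m pendant '0 0 0 0 0 -0.005 1;0 0 0 0 0 -0.01 1;0 0 0 0 0 -0.02 1;0 0 0 0 0 -0.03 1;0 0 0 0 0 0 1;0 0 0 0 0 0 1'; python3 - <<'E'
from h import *
sh(); W=cam("wrist"); save(W,"w2.png")
E
```

```text
time_s: 3.2
tool_pos: [0.5211, 0.4376, 0.3831]
tcp_rot: [0.001, 0.232, 0.973, 0.001]
wrist_force: [-0.4, 0.5, -0.3]
gripper_width: 0.478
grip_force: 40.4
3.2 [0.5211 0.4376 0.3831] [[-0.892, 0.452, 0.001], [0.452, 0.892, 0.001], [-0.001, 0.002, -1.0]] [ 0.7   0.43  0.32  1.45 -0.    1.17] 0.47791885143956486
```

View pics/w2.png

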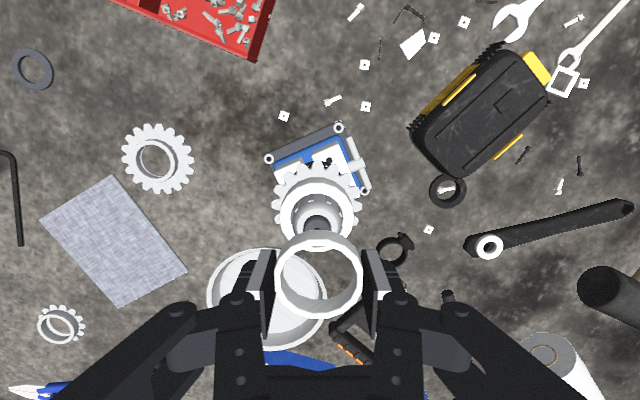

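The thin spacer is held at (319,276); the wide one stays on the hub at (317,215).

```bash
python3 -m pendant '0 0 0 -0.019 -0.0372 0 1;0 0 0 -0.019 -0.0372 0 1;0 0 0 -0.019 -0.0372 0 1;0 0 0 -0.019 -0.0372 0.025 1;0 0 0 -0.019 -0.0372 0.025 1;0 0 0 -0.019 -0.0372 0.025 1;0 0 0 0 0 0.04 1;0 0 0 0 0 0.04 1;0 0 0 0 0 0.03 1;0 0 0 0 0 0.014 1;0 0 0 0 0 0 1;0 0 0 0 0 0 1'; python3 -c "
from h import *
sh()"
```

```text
time_s: 4.45
tool_pos: [0.5219, 0.1871, 0.1835]
tcp_rot: [0.0, 0.232, 0.973, 0.0]
wrist_force: [0.4, -0.1, -0.5]
gripper_width: 0.476
grip_force: 41.3
4.45 [0.5219 0.1871 0.1835] [[-0.892, 0.452, 0.0], [0.452, 0.892, 0.0], [0.0, 0.0, -1.0]] [ 0.34  0.27 -0.36  0.94  0.    0.81] 0.47647047700105655
```

```bash
python3 -m pendant '0 0 0 0 0 0.0045 1;0 0 0 0 0 0 1;0 0 0 0 0 0 0;0 0 0 0 0 0 -0.3;0 0 0 0 0 0 -0.3;0 0 0 0 0 -0.01 -0.3;0 0 0 0 0 -0.03 -0.3;0 0 0 0 0 -0.05 -0.3;0 0 0 0 0 -0.05 -0.3;0 0 0 0 0 -0.05 -0.3;0 0 0 0 0 0 -0.3'; python3 - <<'E'
from h import *
sh(); W=cam("wrist"); save(W,"w3.png"); T=cam("top")
g=cv2.cvtColor(W[0],cv2.COLOR_RGB2GRAY)
E
```

```text
time_s: 5.55
tool_pos: [0.5226, 0.1872, 0.3774]
tcp_rot: [0.005, 0.232, 0.973, 0.003]
wrist_force: [0.7, -0.3, -0.2]
gripper_width: 0.646
grip_force: 0.0
5.55 [0.5226 0.1872 0.3774] [[-0.892, 0.452, 0.012], [0.452, 0.892, 0.004], [-0.009, 0.009, -1.0]] [ 0.34  0.18 -0.04  1.34 -0.    0.81] 0.6464544404825513
```

View pics/w3.png

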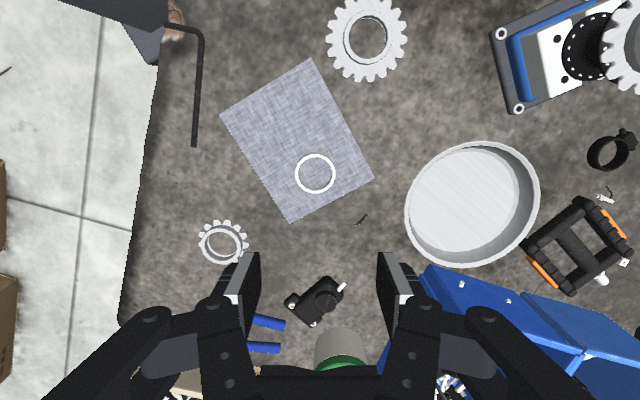

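Thin lies on the mat at (315,174); the dish is fully visible around (472,205), the large spare's bore at (366,40).

```bash
python3 - <<'E'
from h import *
W=cam("wrist");sh()
for n,uv,rad,dk,z,thr in [("thin",(315,174),26,False,.016,190),("large",(366,40),36,True,.014,170),("dishin",(465,200),80,False,.006,160),("dish",(472,205),80,True,.028,130)]:
    t,o=blob(W,uv,rad,dk,thr)
    for b in o[:3]: print(n,t,np.round(b,1),ray(W,b[:2],z).round(4))
for c in [(312,58),(375,179),(290,223),(219,116)]: print(ray(W,c,.004).round(3))
for c in [(472,142),(404,205),(540,190),(470,267)]: print('rim',ray(W,c,.028).round(3))
E
```

```text
5.7 [0.5216 0.1869 0.3691] [[-0.892, 0.452, 0.001], [0.452, 0.892, 0.0], [-0.001, 0.001, -1.0]] [ 0.34  0.18 -0.05  1.34 -0.    0.81] 0.6467153628551778
thin 190 [317.5 177.4  40.4  41.8] [0.5237 0.1869 0.016 ]
thin 190 [317.5 177.4  33.5  34.5] [0.5238 0.1869 0.016 ]
large 170 [371.7  38.6  39.4  44.2] [0.4311 0.289  0.014 ]
large 170 [373.8  36.3  52.2  62.3] [0.4303 0.2915 0.014 ]
large 170 [337.2  16.9  19.2  34.7] [0.4013 0.2687 0.014 ]
dishin 160 [472.8 207.3 110.6 130.2] [0.6323 0.3213 0.006 ]
dishin 160 [477.1 208.8 123.1 144.6] [0.6361 0.3249 0.006 ]
dishin 160 [542.3 270.    3.1   7.7] [0.7432 0.3687 0.006 ]
dish 130 [477.2 209.3 162.2 181.5] [0.6245 0.3181 0.028 ]
dish 130 [431.  224.1 134.8 219.5] [0.6184 0.2703 0.028 ]
dish 130 [437.7 149.1   4.5   6.5] [0.5483 0.3037 0.028 ]
[0.42  0.234 0.004]
[0.556 0.239 0.004]
[0.559 0.135 0.004]
[0.426 0.126 0.004]
rim [0.557 0.335 0.028]
rim [0.586 0.253 0.028]
rim [0.633 0.381 0.028]
rim [0.685 0.29  0.028]
```

```bash
python3 -m pendant '0 0 0 0.019 0.0373 0 -0.6;0 0 0 0.019 0.0373 0 -0.6;0 0 0 0.019 0.0373 0 -0.6;0 0 0 0.019 0.0373 0 -0.6;0 0 0 0.019 0.0373 0 -0.6;0 0 0 0.019 0.0373 0 -0.6;0 0 0 0 0 0 -0.6;0 0 0 0 0 0.03 -0.6;0 0 0 0 0 0.025 -0.6;0 0 0 0 0 0.01 -0.6;0 0 0 0 0 0 -0.6;0 0 0 0 0 0 1;0 0 0 0 0 0 1;0 0 0 0 0 0 1;0 0 0 0 0 0 1;0 0 0 0 0 0 1' 40; python3 -c "
from h import *
sh()"
```

```text
time_s: 7.3
tool_pos: [0.5214, 0.438, 0.305]
tcp_rot: [0.001, 0.232, 0.973, 0.001]
wrist_force: [-0.4, -1.9, 6.4]
gripper_width: 0.577
grip_force: 42.2
7.3 [0.5214 0.438  0.305 ] [[-0.892, 0.452, 0.002], [0.452, 0.892, 0.001], [-0.001, 0.002, -1.0]] [ 0.7   0.44  0.15  1.29 -0.    1.17] 0.5768887433159173
```

```bash
python3 -m pendant '0 0 0 0 0 -0.005 1;0 0 0 0 0 -0.015 1;0 0 0 0 0 -0.025 1;0 0 0 0 0 -0.025 1;0 0 0 0 0 0 1;0 0 0 -0.0094 -0.0426 0 1;0 0 0 -0.0094 -0.0426 0 1;0 0 0 -0.0094 -0.0426 0 1;0 0 0 -0.0094 -0.0426 0.02 1;0 0 0 -0.0094 -0.0426 0.02 1;0 0 0 -0.0094 -0.0426 0.02 1;0 0 0 0 0 0.04 1;0 0 0 0 0 0.04 1;0 0 0 0 0 0.03 1;0 0 0 0 0 0.015 1;0 0 0 0 0 0 1;0 0 0 0 0 0 1'; python3 -c "
from h import *
sh()"
```

```text
time_s: 9.0
tool_pos: [0.4558, 0.1845, 0.1884]
tcp_rot: [-0.0, 0.232, 0.973, -0.0]
wrist_force: [-0.1, 0.5, 0.1]
gripper_width: 0.586
grip_force: 41.7
9.0 [0.4558 0.1845 0.1884] [[-0.892, 0.452, -0.001], [0.452, 0.892, -0.0], [0.001, -0.001, -1.0]] [ 0.38  0.16 -0.49  0.92  0.    0.85] 0.5860303042710233
```

```bash
python3 -m pendant '0 0 0 0 0 0.005 1;0 0 0 0 0 0 1;0 0 0 0 0 0 0;0 0 0 0 0 0 -0.6;0 0 0 0 0 0 -0.6;0 0 0 0 0 -0.01 -0.6;0 0 0 0 0 -0.03 -0.6;0 0 0 0 0 -0.05 -0.6;0 0 0 0 0 -0.05 -0.6;0 0 0 0 0 -0.05 -0.6;0 0 0 0 0 0 -0.6;0 0 0 0 0 0 -0.6;0 0 0 0 0 0 -0.6'; python3 - <<'E'
from h import *
sh(); W=cam("wrist"); save(W,"w4.png")
for n,uv,rad,dk,z,thr in [("wide",(318,178),34,False,.022,190),("large",(366,40),36,True,.014,170)]:
    t,o=blob(W,uv,rad,dk,thr)
    for b in o[:3]: print(n,t,np.round(b,1),ray(W,b[:2],z).round(4))
E
```

```text
time_s: 10.3
tool_pos: [0.4557, 0.1844, 0.373]
tcp_rot: [-0.0, 0.232, 0.973, -0.0]
wrist_force: [0.6, -0.8, 0.4]
gripper_width: 0.798
grip_force: 0.0
10.3 [0.4557 0.1844 0.373 ] [[-0.892, 0.452, -0.001], [0.452, 0.892, -0.0], [0.001, -0.001, -1.0]] [ 0.38  0.06 -0.18  1.33  0.    0.85] 0.7978180184881457
wide 190 [319.1 178.5  48.8  50.3] [0.4566 0.1852 0.022 ]
wide 190 [319.2 178.7  34.6  35.7] [0.4568 0.1852 0.022 ]
large 170 [364.6  38.5  81.2  85.7] [0.36   0.2806 0.014 ]
```

View pics/w4.png

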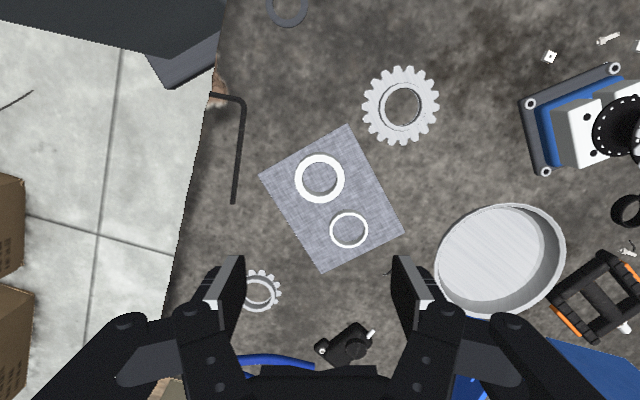

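Wide is on the mat at (320,178), thin at (349,230). Next the old sprocket.

```bash
python3 -m pendant '0 0 0 0.0094 0.0427 0 -0.5;0 0 0 0.0094 0.0427 0 -0.5;0 0 0 0.0094 0.0427 0 -0.5;0 0 0 0.0094 0.0427 0 -0.5;0 0 0 0.0094 0.0427 0 -0.5;0 0 0 0.0094 0.0427 0 -0.5;0 0 0 0 0 0 -0.5;0 0 0 0 0 0.035 -0.5;0 0 0 0 0 0.03 -0.5;0 0 0 0 0 0.014 -0.5;0 0 0 0 0 0 -0.5;0 0 0 0 0 0 1;0 0 0 0 0 0 1;0 0 0 0 0 0 1;0 0 0 0 0 0 1;0 0 0 0 0 0 1' 50; python3 - <<'E'
from h import *
sh()
E
```

```text
time_s: 11.95
tool_pos: [0.5209, 0.4371, 0.2987]
tcp_rot: [0.001, 0.233, 0.973, -0.0]
wrist_force: [-7.4, -10.4, 13.3]
gripper_width: 0.371
grip_force: 67.3
11.95 [0.5209 0.4371 0.2987] [[-0.892, 0.453, 0.002], [0.453, 0.892, -0.001], [-0.002, 0.0, -1.0]] [ 0.7   0.44  0.14  1.27 -0.    1.17] 0.3707593314986069
```

```bash
python3 -m pendant '0 0 0 0 0 0 -0.5;0 0 0 0 0 0 -0.5;0 0 0 0 0 0 -0.5;0 0 0 0 0 0 -0.5;0 0 0 0 0 0 -0.5'
```

```text
time_s: 12.45
tool_pos: [0.5215, 0.4387, 0.2945]
tcp_rot: [-0.0, 0.232, 0.973, -0.0]
wrist_force: [-0.1, -0.4, -0.2]
gripper_width: 0.752
grip_force: 0.0
```

```bash
python3 -m pendant '0 0 0 0 -0.0017 0.0075 -0.5;0 0 0 0 0 0 -0.5;0 0 0 0 0 0 1;0 0 0 0 0 0 1;0 0 0 0 0 0 1;0 0 0 0 0 0 1;0 0 0 0 0 0 1;0 0 0 0 0 0 1' 50
```

```text
time_s: 13.25
tool_pos: [0.5208, 0.4372, 0.2876]
tcp_rot: [0.0, 0.232, 0.973, 0.0]
wrist_force: [-0.3, 0.7, 4.5]
gripper_width: 0.516
grip_force: 51.6
```

```bash
python3 -m pendant '0 0 0 0 0 -0.005 1;0 0 0 0 0 -0.015 1;0 0 0 0 0 -0.025 1;0 0 0 0 0 -0.03 1;0 0 0 0 0 0 1;0 0 0 0 0 0 1'; python3 - <<'E'
from h import *
sh();W=cam("wrist");save(W,"w5.png");T=cam("top")
for z in (0,.04,.08,.1): print(z,ray(T,(307.6,145.3),z).round(3))
E
```

```text
time_s: 13.85
tool_pos: [0.5207, 0.4371, 0.3619]
tcp_rot: [0.0, 0.232, 0.973, -0.0]
wrist_force: [-0.2, -0.2, -1.8]
gripper_width: 0.512
grip_force: 51.8
13.85 [0.5207 0.4371 0.3619] [[-0.892, 0.452, 0.0], [0.452, 0.892, -0.0], [-0.0, -0.0, -1.0]] [ 0.7   0.43  0.27  1.41 -0.    1.17] 0.51234339304645
0 [0.691 0.25  0.   ]
0.04 [0.678 0.251 0.04 ]
0.08 [0.665 0.251 0.08 ]
0.1 [0.658 0.251 0.1  ]
```

View pics/w5.png

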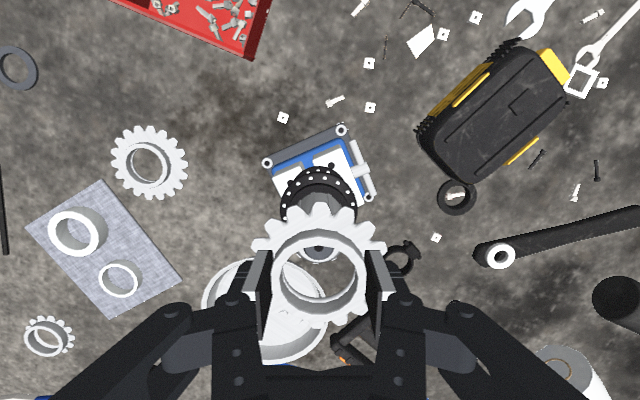

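The old sprocket is held at (318,265); hub now empty.

```bash
python3 -m pendant '0 0 0 -0.0343 -0.0166 0 1;0 0 0 -0.0343 -0.0166 0 1;0 0 0 -0.0343 -0.0166 0 1;0 0 0 -0.0343 -0.0166 0 1;0 0 0 0 0 0.03 1;0 0 0 0 0 0.05 1;0 0 0 0 0 0.05 1;0 0 0 0 0 0.03 1;0 0 0 0 0 0.012 1;0 0 0 0 0 0 1;0 0 0 0 0 0 1'; python3 -c "
from h import *
sh()"
```

```text
time_s: 15.05
tool_pos: [0.6135, 0.3162, 0.1913]
tcp_rot: [0.001, 0.232, 0.973, 0.0]
wrist_force: [0.3, -0.3, 0.2]
gripper_width: 0.514
grip_force: 51.8
15.05 [0.6135 0.3162 0.1913] [[-0.892, 0.452, 0.001], [0.452, 0.892, 0.001], [-0.001, 0.001, -1.0]] [0.48 0.5  0.   1.07 0.   0.94] 0.5140395088894455
```

```bash
python3 -m pendant '0 0 0 0 0 0.008 1;0 0 0 0 0 0 1;0 0 0 0 0 0 -0.15;0 0 0 0 0 0 -0.4;0 0 0 0 0 0 -0.4;0 0 0 0 0 -0.01 -0.4;0 0 0 0 0 -0.03 -0.4;0 0 0 0 0 -0.05 -0.4;0 0 0 0 0 -0.05 -0.4;0 0 0 0 0 -0.04 -0.4;0 0 0 0 0 0 -0.4;0 0 0 0 0 0 -0.4;0 0 0 0 0 0 -0.4'; python3 - <<'E'
from h import *
sh();W=cam("wrist");save(W,"w6.png")
E
```

```text
time_s: 16.35
tool_pos: [0.6128, 0.3158, 0.3611]
tcp_rot: [-0.001, 0.232, 0.973, -0.001]
wrist_force: [0.5, -1.2, -0.7]
gripper_width: 0.704
grip_force: 0.0
16.35 [0.6128 0.3158 0.3611] [[-0.892, 0.452, -0.001], [0.452, 0.892, -0.001], [0.001, -0.001, -1.0]] [ 0.48  0.45  0.3   1.42 -0.    0.94] 0.7041714713915608
```

View pics/w6.png

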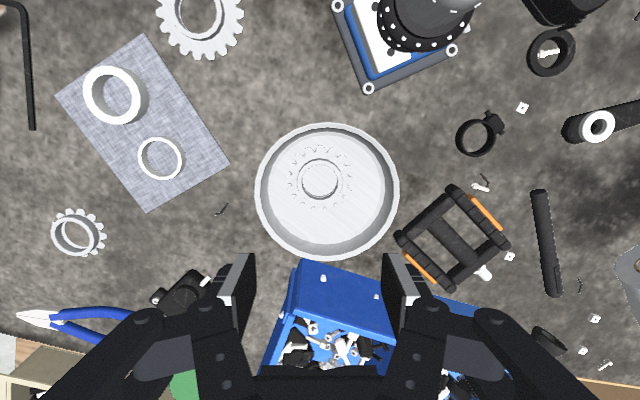

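The old sprocket lies flat in the dish at (320,180). Now above the large spare.

```bash
python3 -m pendant '0 0 0 0.03 -0.0212 0 -0.5;0 0 0 0.03 -0.0212 0 -0.5;0 0 0 0.03 -0.0212 0 -0.5;0 0 0 0.03 -0.0212 0 -0.5;0 0 0 0.03 -0.0212 0 -0.5;0 0 0 0 0 0 -0.5;0 0 0 0 0 0 -0.5;0 0 0 0 0 0 -0.5'; python3 - <<'E'
from h import *
sh();W=cam("wrist");save(W,"w7.png",(240,110,400,240),4)
for thr in (150,170,190,210):
    t,o=blob(W,(320,176),45,True,thr)
    for b in o[:3]: print(t,np.round(b,1),ray(W,b[:2],.014).round(4))
E
```

```text
time_s: 17.2
tool_pos: [0.432, 0.2893, 0.3615]
tcp_rot: [-0.0, 0.232, 0.973, -0.0]
wrist_force: [0.1, -0.2, -0.3]
gripper_width: 0.754
grip_force: 0.0
17.2 [0.432  0.2893 0.3615] [[-0.892, 0.452, -0.0], [0.452, 0.892, -0.0], [0.0, -0.001, -1.0]] [ 0.59  0.12 -0.14  1.31 -0.    1.06] 0.7544209585356861
150 [319.8 174.1  93.   95.7] [0.4286 0.293  0.014 ]
150 [317.4 177.7  34.1  34.8] [0.4308 0.2892 0.014 ]
150 [318.3 185.4  13.9  26.3] [0.4383 0.2864 0.014 ]
170 [320.5 174.4 102.3 106.8] [0.4293 0.2935 0.014 ]
170 [317.4 174.5  70.6  72.3] [0.4279 0.2907 0.014 ]
170 [317.4 177.7  34.4  35.4] [0.4308 0.2892 0.014 ]
190 [320.5 174.6 102.6 106.9] [0.4293 0.2934 0.014 ]
190 [317.4 174.5  70.   71.8] [0.4278 0.2907 0.014 ]
190 [317.4 177.7  34.8  35.8] [0.4309 0.2892 0.014 ]
210 [319.3 175.7 106.1 106.7] [0.4298 0.2918 0.014 ]
210 [317.4 174.4  69.4  71.1] [0.4278 0.2907 0.014 ]
210 [317.4 177.8  35.2  36.3] [0.4309 0.2892 0.014 ]
```

View pics/w7.png

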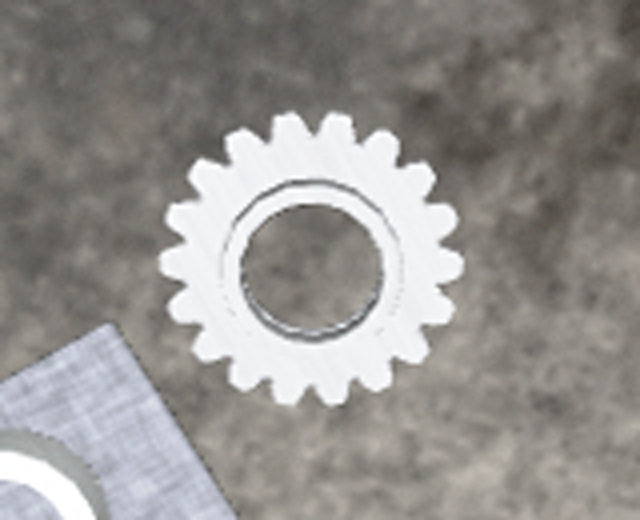

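```bash
python3 -m pendant '0 0 0 0.001 -0.0006 0.04 -0.5;0 0 0 0 0 0.05 -0.5;0 0 0 0 0 0.05 -0.5;0 0 0 0 0 0.03 -0.5;0 0 0 0 0 0.014 -0.5;0 0 0 0 0 0 -0.5;0 0 0 0 0 0 -0.5;0 0 0 0 0 0 -0.5'
```

```text
time_s: 18.05
tool_pos: [0.4312, 0.2894, 0.1792]
tcp_rot: [0.001, 0.232, 0.973, 0.001]
wrist_force: [0.6, 0.7, -1.1]
gripper_width: 0.755
grip_force: 0.0
```

```bash
python3 -m pendant '0 0 0 0 0 0.0035 -0.5;0 0 0 0 0 0 -0.5;0 0 0 0 0 0 1;0 0 0 0 0 0 1;0 0 0 0 0 0 1;0 0 0 0 0 0 1;0 0 0 0 0 0 1;0 0 0 0 0 0 1' 50
```

```text
time_s: 18.85
tool_pos: [0.4302, 0.289, 0.1756]
tcp_rot: [0.0, 0.232, 0.973, 0.0]
wrist_force: [-2.3, -1.4, 6.1]
gripper_width: 0.509
grip_force: 53.2
```

```bash
python3 -m pendant '0 0 0 0 0 -0.01 1;0 0 0 0 0 -0.035 1;0 0 0 0 0 -0.05 1;0 0 0 0 0 -0.05 1;0 0 0 0 0 -0.05 1;0 0 0 -0.0028 0.0346 0 1;0 0 0 -0.0028 0.0346 0 1;0 0 0 -0.0028 0.0346 0 1;0 0 0 -0.0028 0.0346 0 1;0 0 0 -0.0028 0.0346 0 1;0 0 0 0 0 0 1;0 0 0 0 0 0 1;0 0 0 0 0 0 1'; python3 - <<'E'
from h import *
sh();W=cam("wrist");save(W,"w8.png",(220,140,420,340),3)
E
```

```text
time_s: 20.15
tool_pos: [0.5204, 0.4363, 0.3699]
tcp_rot: [-0.0, 0.232, 0.973, -0.0]
wrist_force: [0.2, -0.4, -0.4]
gripper_width: 0.507
grip_force: 52.7
20.15 [0.5204 0.4363 0.3699] [[-0.892, 0.452, -0.0], [0.452, 0.892, -0.0], [0.0, -0.001, -1.0]] [ 0.7   0.43  0.28  1.43 -0.    1.17] 0.5066349995690876
```

View pics/w8.png

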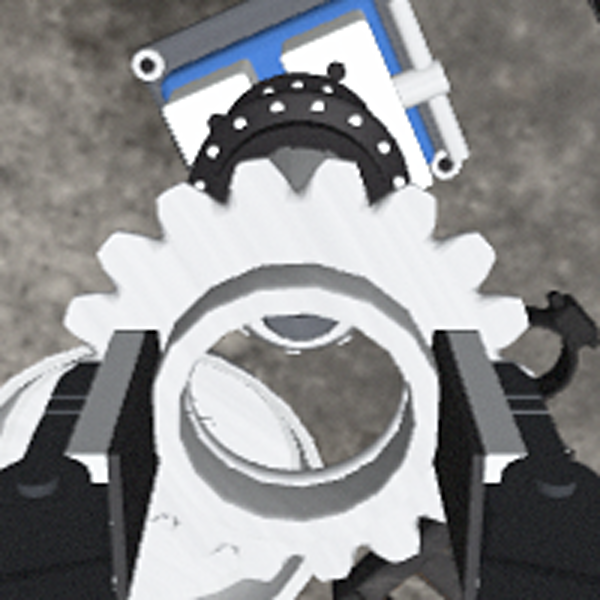

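The large spare is held level, bore centre near (318.7,269); the axle shows through it.

```bash
python3 - <<'E'
from h import *
W=cam("wrist")
for thr in (200,215,230):
    t,o=blob(W,(318.7,269),48,True,thr)
    for b in o[:3]: print(t,np.round(b,1),ray(W,b[:2],.2083).round(4))
print(ray(W,(318.7,269.3),.2083),proj(W,(.5218,.4373,.165)))
E
```

```text
200 [318.3 266.   68.7  74.5] [0.5149 0.4395 0.2083]
200 [319.4 279.1  62.1  77.3] [0.5211 0.4369 0.2083]
200 [322.4 288.5 104.6 120.6] [0.5262 0.4359 0.2083]
215 [318.2 265.8  69.3  74.8] [0.5148 0.4395 0.2083]
215 [319.4 279.   62.8  77.1] [0.5211 0.4369 0.2083]
215 [322.4 288.7 104.6 120.9] [0.5263 0.4358 0.2083]
230 [312.  272.8   1.5  15.7] [0.5167 0.4354 0.2083]
230 [318.3 280.3  65.6  81.3] [0.5215 0.4361 0.2083]
230 [320.1 283.    2.6  10. ] [0.5231 0.4363 0.2083]
[0.51648033 0.43890898 0.2083    ] [320.26534953 239.74415467]
```

```bash
python3 -m pendant '0 0 0 -0.0004 0.0008 0.01 1;0 0 0 0 0 0.01 1;0 0 0 0 0 0.01 1;0 0 0 0 0 0.01 1;0 0 0 0 0 0.01 1;0 0 0 0 0 0.01 1;0 0 0 0 0 0 1;0 0 0 0 0 0 1'
```

```text
time_s: 21.05
tool_pos: [0.5215, 0.4376, 0.3093]
tcp_rot: [-0.0, 0.232, 0.973, -0.0]
wrist_force: [-0.3, -0.4, -1.6]
gripper_width: 0.511
grip_force: 52.7
```

Underside at 0.134, well onto the post with no force. Lower on.

```bash
python3 -m pendant '0 0 0 0 0 0.01 1;0 0 0 0 0 0.008 1;0 0 0 0 0 0.003 1;0 0 0 0 0 0 1;0 0 0 0 0 0 1'
```

```text
time_s: 21.55
tool_pos: [0.5216, 0.4376, 0.2885]
tcp_rot: [-0.0, 0.232, 0.973, 0.0]
wrist_force: [0.5, -0.1, -2.2]
gripper_width: 0.507
grip_force: 52.7
```

```bash
python3 -m pendant '0 0 0 0 0 0.002 1;0 0 0 0 0 0 1;0 0 0 0 0 0 0;0 0 0 0 0 0 -0.5;0 0 0 0 0 0 -0.5;0 0 0 0 0 -0.01 -0.5;0 0 0 0 0 -0.025 -0.5;0 0 0 0 0 -0.05 -0.5;0 0 0 0 0 -0.05 -0.5;0 0 0 0 0 0 -0.5;0 0 0 0 0 0 -0.5;0 0 0 0 0 0 -0.5'; python3 - <<'E'
from h import *
sh();W=cam("wrist");save(W,"w9.png",(240,110,400,270),3.5)
for p in [(.5218,.4373,.126),(.5218,.4373,.165)]: print(proj(W,p))
for thr in (180,200,220):
    t,o=blob(W,(320,190),50,False,thr)
    for b in o[:4]: print(t,np.round(b,1),ray(W,b[:2],.126).round(4))
E
```

```text
time_s: 22.75
tool_pos: [0.5215, 0.4375, 0.4208]
tcp_rot: [-0.0, 0.232, 0.973, -0.0]
wrist_force: [-0.3, -0.5, -1.0]
gripper_width: 0.752
grip_force: 0.0
22.75 [0.5215 0.4375 0.4208] [[-0.892, 0.452, -0.001], [0.452, 0.892, -0.001], [0.0, -0.001, -1.0]] [ 0.7   0.44  0.42  1.55 -0.    1.17] 0.7519279921660587
[317.9748236  194.52605848]
[317.86414183 210.09862209]
180 [321.4 185.6  82.5  94.6] [0.5161 0.4434 0.126 ]
180 [318.5 200.   44.1  52.3] [0.5263 0.4355 0.126 ]
180 [318.9 204.1  60.6  72.6] [0.5298 0.4341 0.126 ]
180 [318.3 205.9  35.1  36.7] [0.531  0.4329 0.126 ]
200 [321.4 185.6  82.   94.1] [0.5161 0.4434 0.126 ]
200 [319.6 196.7  54.6  58.1] [0.5241 0.4377 0.126 ]
200 [318.5 200.   44.5  52.6] [0.5263 0.4355 0.126 ]
200 [318.1 206.6  33.7  35.3] [0.5315 0.4325 0.126 ]
220 [321.4 185.6  81.4  93.4] [0.5161 0.4434 0.126 ]
220 [319.3 196.6  54.6  57.9] [0.524  0.4375 0.126 ]
220 [318.3 200.   45.6  52.8] [0.5263 0.4354 0.126 ]
220 [317.9 207.   32.5  34.3] [0.5318 0.4322 0.126 ]
```

View pics/w9.png

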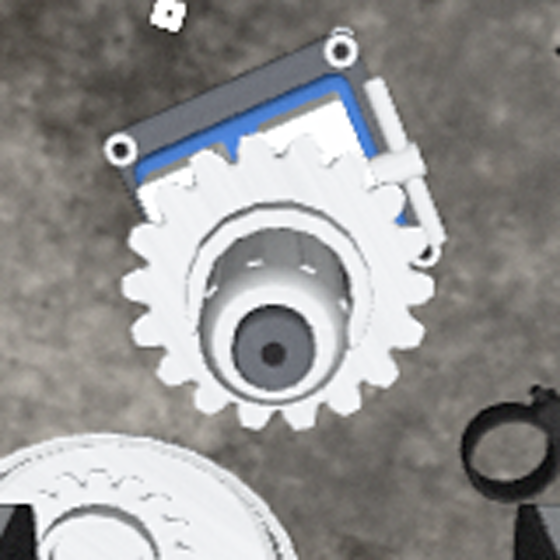

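Sprocket sits level around the post. Now fetch the wide spacer.

```bash
python3 -m pendant '0 0 0 -0.0094 -0.0426 0 -0.6;0 0 0 -0.0094 -0.0426 0 -0.6;0 0 0 -0.0094 -0.0426 0 -0.6;0 0 0 -0.0094 -0.0426 0.02 -0.6;0 0 0 -0.0094 -0.0426 0.02 -0.6;0 0 0 -0.0094 -0.0426 0.02 -0.6;0 0 0 0 0 0.05 -0.6;0 0 0 0 0 0.05 -0.6;0 0 0 0 0 0.045 -0.6;0 0 0 0 0 0.02 -0.6;0 0 0 0 0 0 -0.6;0 0 0 0 0 0 -0.6'; python3 -m pendant '0 0 0 0 0 0 -0.6'
```

```text
time_s: 24.0
tool_pos: [0.4561, 0.1839, 0.1963]
tcp_rot: [-0.001, 0.232, 0.973, -0.001]
wrist_force: [0.7, -0.4, -0.3]
gripper_width: 0.798
grip_force: 0.0
time_s: 24.1
tool_pos: [0.457, 0.1843, 0.1979]
tcp_rot: [0.001, 0.232, 0.973, 0.001]
wrist_force: [-0.1, -0.1, 0.8]
gripper_width: 0.8
grip_force: 0.0
```

```bash
python3 -m pendant '0 0 0 0.0002 0.0004 0.008 -0.6;0 0 0 0 0 0.006 -0.6;0 0 0 0 0 0 -0.6;0 0 0 0 0 0 1;0 0 0 0 0 0 1;0 0 0 0 0 0 1;0 0 0 0 0 0 1;0 0 0 0 0 0 1' 40
```

```text
time_s: 24.9
tool_pos: [0.4565, 0.1845, 0.1831]
tcp_rot: [0.0, 0.232, 0.973, 0.0]
wrist_force: [-2.5, -0.4, 5.9]
gripper_width: 0.573
grip_force: 41.9
```

```bash
python3 -m pendant '0 0 0 0 0 -0.01 1;0 0 0 0 0 -0.035 1;0 0 0 0 0 -0.05 1;0 0 0 0 0 -0.05 1;0 0 0 0 0 -0.045 1;0 0 0 0.0093 0.04245 0 1;0 0 0 0.0093 0.04245 0 1;0 0 0 0.0093 0.04245 0 1;0 0 0 0.0093 0.04245 0 1;0 0 0 0.0093 0.04245 0 1;0 0 0 0.0093 0.04245 0 1;0 0 0 0 0 0 1;0 0 0 0 0 0 1;0 0 0 0 0 0 1'
```

```text
time_s: 26.3
tool_pos: [0.5215, 0.4361, 0.3729]
tcp_rot: [-0.0, 0.232, 0.973, -0.0]
wrist_force: [-0.1, -0.0, 0.5]
gripper_width: 0.577
grip_force: 41.8
```

```bash
python3 -m pendant '0 0 0 0.0001 0.0009 0.01 1;0 0 0 0 0 0.01 1;0 0 0 0 0 0.01 1;0 0 0 0 0 0.01 1;0 0 0 0 0 0.01 1;0 0 0 0 0 0 1;0 0 0 0 0 0 1'; python3 -m pendant '0 0 0 0 0 0.01 1;0 0 0 0 0 0.007 1;0 0 0 0 0 0 1;0 0 0 0 0 0 1'
```

```text
time_s: 27.0
tool_pos: [0.5219, 0.4377, 0.3222]
tcp_rot: [-0.0, 0.232, 0.973, -0.0]
wrist_force: [-0.1, -0.4, -0.3]
gripper_width: 0.583
grip_force: 41.8
time_s: 27.4
tool_pos: [0.522, 0.4378, 0.3052]
tcp_rot: [-0.0, 0.232, 0.973, 0.0]
wrist_force: [0.1, -0.0, -1.0]
gripper_width: 0.582
grip_force: 41.9
```

```bash
python3 -m pendant '0 0 0 0 0 0.002 1;0 0 0 0 0 0 1;0 0 0 0 0 0 1'; python3 -m pendant '0 0 0 0 0 0 0;0 0 0 0 0 0 -0.6;0 0 0 0 0 0 -0.6;0 0 0 0 0 -0.01 -0.6;0 0 0 0 0 -0.03 -0.6;0 0 0 0 0 -0.045 -0.6;0 0 0 -0.0189 -0.0373 0 -0.6;0 0 0 -0.0189 -0.0373 0 -0.6;0 0 0 -0.0189 -0.0373 0 -0.6;0 0 0 -0.0189 -0.0373 0 -0.6;0 0 0 -0.0189 -0.0373 0 -0.6;0 0 0 -0.0189 -0.0373 0 -0.3;0 0 0 0 0 0.04 -0.3;0 0 0 0 0 0.05 -0.3;0 0 0 0 0 0.04 -0.3;0 0 0 0 0 0.05 -0.3;0 0 0 0 0 0 -0.3;0 0 0 0 0 0 -0.3;0 0 0 0 0 0 -0.3'
```

```text
time_s: 27.7
tool_pos: [0.5218, 0.4377, 0.3051]
tcp_rot: [0.0, 0.232, 0.973, 0.001]
wrist_force: [-2.8, -1.9, 8.8]
gripper_width: 0.581
grip_force: 42.6
time_s: 29.6
tool_pos: [0.5234, 0.1874, 0.2116]
tcp_rot: [0.002, 0.232, 0.973, 0.001]
wrist_force: [0.4, 0.2, 0.2]
gripper_width: 0.651
grip_force: 0.0
```

```bash
python3 -m pendant '0 0 0 0 0 0.015 -0.3;0 0 0 0 0 0.01 -0.3;0 0 0 0 0 0 -0.3;0 0 0 0 0 0 -0.3'
```

```text
time_s: 30.0
tool_pos: [0.5224, 0.187, 0.1846]
tcp_rot: [0.0, 0.232, 0.973, 0.0]
wrist_force: [-0.4, 0.2, -0.4]
gripper_width: 0.646
grip_force: 0.0
```

```bash
python3 -m pendant '0 0 0 0 0 0.0055 -0.3;0 0 0 0 0 0 -0.3;0 0 0 0 0 0 1;0 0 0 0 0 0 1;0 0 0 0 0 0 1;0 0 0 0 0 0 1;0 0 0 0 0 0 1' 40
```

```text
time_s: 30.7
tool_pos: [0.5222, 0.1869, 0.1785]
tcp_rot: [0.0, 0.232, 0.973, 0.0]
wrist_force: [-0.3, -0.6, 5.3]
gripper_width: 0.479
grip_force: 40.8
```

```bash
python3 -m pendant '0 0 0 0 0 -0.01 1;0 0 0 0 0 -0.035 1;0 0 0 0 0 -0.05 1;0 0 0 0 0 -0.05 1;0 0 0 0 0 -0.05 1;0 0 0 0.0191 0.0373 0 1;0 0 0 0.0191 0.0373 0 1;0 0 0 0.0191 0.0373 0 1;0 0 0 0.0191 0.0373 0 1;0 0 0 0.0191 0.0373 0 1;0 0 0 0.0191 0.0373 0 1;0 0 0 0 0 0 1;0 0 0 0 0 0 1;0 0 0 0 0 0 1'
```

```text
time_s: 32.1
tool_pos: [0.521, 0.4375, 0.3732]
tcp_rot: [-0.0, 0.233, 0.973, -0.0]
wrist_force: [0.4, -0.4, 0.3]
gripper_width: 0.474
grip_force: 40.6
```

```bash
python3 -m pendant '0 0 0 0 0 0.01 1;0 0 0 0 0 0.01 1;0 0 0 0 0 0.01 1;0 0 0 0 0 0.01 1;0 0 0 0 0 0 1;0 0 0 0 0 0 1'; python3 -m pendant '0 0 0 0 0 0.008 1;0 0 0 0 0 0.006 1;0 0 0 0 0 0 1;0 0 0 0 0 0 1;0 0 0 0 0 0.002 1;0 0 0 0 0 0 1;0 0 0 0 0 0 1'
```

```text
time_s: 32.7
tool_pos: [0.5209, 0.4381, 0.3326]
tcp_rot: [-0.0, 0.232, 0.973, -0.0]
wrist_force: [0.3, 0.7, -0.2]
gripper_width: 0.477
grip_force: 40.6
time_s: 33.4
tool_pos: [0.5208, 0.4383, 0.3185]
tcp_rot: [0.0, 0.232, 0.973, 0.001]
wrist_force: [-1.7, -1.8, 6.8]
gripper_width: 0.48
grip_force: 41.4
```

Seated at the original height (0.3185 against 0.3184). Release, retreat, check.

```bash
python3 -m pendant '0 0 0 0 0 0 0;0 0 0 0 0 0 -0.5;0 0 0 0 0 0 -0.5;0 0 0 0 0 -0.01 -0.5;0 0 0 0 0 -0.03 -0.5;0 0 0 0 0 -0.04 -0.5;0 0 0 0 0 -0.03 -0.5;0 0 0 0 0 0 -0.5;0 0 0 0 0 0 -0.5;0 0 0 0 0 0 -0.5'; python3 - <<'E'
from h import *
sh();W=cam("wrist");S=cam("scene")
a=cv2.resize(W[0][100:280,230:410],(500,500),interpolation=cv2.INTER_CUBIC)
print([proj(S,(.5215,.4375,.13)).round()])
u,v=proj(S,(.5215,.4375,.14)).astype(int)
b=S[0][max(v-50,0):v+40,u-22:u+28];b=cv2.resize(b,(278,500),interpolation=cv2.INTER_CUBIC)
cv2.imwrite("pics/w10.png",np.hstack([a,b])[:,:,::-1])
E
```

```text
time_s: 34.4
tool_pos: [0.5209, 0.4383, 0.4261]
tcp_rot: [-0.0, 0.232, 0.973, -0.001]
wrist_force: [0.6, -0.4, -0.4]
gripper_width: 0.749
grip_force: 0.0
34.4 [0.5209 0.4383 0.4261] [[-0.892, 0.452, -0.001], [0.452, 0.892, -0.001], [0.001, -0.001, -1.0]] [0.7  0.45 0.43 1.56 0.   1.17] 0.7487430294983333
[array([256., 148.])]
```

View pics/w10.png

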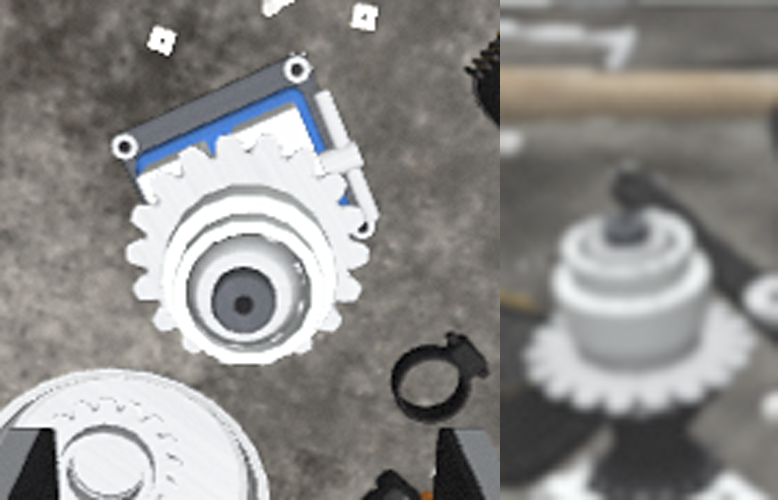

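The stack (large sprocket, wide spacer, thin spacer) stands level and complete on the hub, with the axle centred at crop (243,303). The old sprocket is in the dish.

```bash
python3 -c "
from rig import r
print(r.close_job())"
```

```text
the job is handed in; nothing more can be done
None
```

The job is handed in at about 34 s of robot time: the larger spare, wide spacer and thin spacer are seated level on the hub in that order, the old sprocket lies in the dish, and I never went near the smaller spare; the hand-in returned no verdict.

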